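# Lid the filled sugar pot, turn the carousel to bring it to the front and hold it there

## Task

The open steel pot on the carousel has just been filled with sugar cubes: first put its wooden lid, lying on the counter, squarely on it until it sits all the way down. Then turn the carousel slowly until that pot stands at the front, in line with the middle of the spoon rest, and finish while still gripping the carousel's T-handle, holding it still so that I can stick a label on the pot. Leave the pots and jars in their wells and do not knock over or shift the other things around.

Things in the scene. Friction and masses are not known exactly. Their poses are not given: they have to be found in the camera images.
- station: The fixed steel foot of the carousel; it does not move. Origin: on the counter, on the carousel's vertical turning axis. Its -x axis points to the front, along which the spoon rest (a shallow steel tray, 56 x 152 mm, 13 mm high, a teaspoon in it) lies centred 186 mm from the axis. z up. Its yaw varies a little.
- carousel: Turning wooden deck, 290 mm disc, 14 mm thick, no stops, detents or spring, bearing friction about 0.04 N m. Origin: on the turning axis, 16 mm above the counter; deck top at 30 mm. x axis along the T-handle's bar. Four steel well collars, 22 mm high, in its +x, +y, -x, -y directions, centred 100 mm from the axis, hold two pots and two jars; the open pot may stand in any of the first three.
- handle_mid (a point): Centre of the carousel's wooden T-handle: a bar 74 mm long (along its own x), 18 mm wide (along its own y) and 24 mm high, on a 14 mm steel post on the turning axis. This point is 162 mm above the counter; the bar is higher than all the jars, pots and lids. Turns with the carousel.
- turn_handle: The same T-handle as a part, rigid with the carousel; same origin and axes as handle_mid.
- pot_mouth (a point): Centre of the rim of the open steel pot (64 mm outer diameter, 90 mm tall, mouth 58 mm across, wall 3 mm); rim 120 mm above the counter while the pot stands in its well. Loose, 2.5 mm play in its well collar. The pot holds sugar cubes, about 15 mm or more below the rim.
- lid_mid (a point): Middle of the loose wooden lid (44 mm tall, 60 g), on its axis 22 mm above its underside. From below: plug 52 mm across, 10 mm deep, drops into the pot's mouth; flange 68 mm across, 6 mm thick, rests on the rim; round knob 28 mm tall, 16 mm across at its foot, 22 mm near the top, to be gripped. Starts upright on the counter. Seated, this point is 12 mm above the pot's rim.
- closed_pot: An identical steel pot with a paper band and its lid already on (fixed to it); 64 mm diameter, 124 mm tall with its knob, loose in a well of the carousel. Origin: centre of its underside. To be left in its well.
- jar: Glass jar with yellow lid, 64 mm diameter, 87 mm tall, loose in a well of the carousel. Origin: centre of its underside. To be left in its well.
- spice_jar: Spice jar with a green label and dark cap, 44 mm diameter, 105 mm tall, loose in the smaller well of the carousel. Origin: centre of its underside. To be left in its well.
- pitcher: Steel milk pitcher, 90 x 118 x 108 mm, loose on the counter to the left; a bystander. Origin: centre of its underside.
- white_btl: White squeeze bottle, 52 mm wide, 196 mm tall, loose on the counter to the left; a bystander. Origin: centre of its underside.
- timer: Kitchen timer, 60 x 72 x 23 mm, loose on the counter to the right; a bystander. Origin: centre of its underside.
- spoon: Teaspoon, 130 x 27 x 11 mm, lying in the spoon rest; to be left there. Origin: centre of its underside.
- lid: The same lid; origin: centre of its underside, z along the knob.
- grinder: Coffee grinder, 620 mm tall, fixed furniture at the back left of the carousel, to be kept clear of. Origin: centre of its underside. Its round doser (136 mm across, 242 to 390 mm above the counter) overhangs toward the robot, centred 123 mm nearer the robot in x and 51 mm further left in y than this origin; below it a fork at 115 mm height reaches about as far.
Not all that is in view belongs to the job. Leave any blue look-alike of the lid alone.

How it is judged:
On the way, in this order (a step that is already met when the one before it is completed fails the run):
1. the lid sits fully on the filled pot and has been let go (horizontal distance between lid_mid and pot_mouth below 0.005 m and z of lid_mid in the frame of pot_mouth between 0.009 and 0.0145 m and angle between each of lid_mid, pot_mouth's own z axis and vertical below 0.06 rad and horizontal distance between pot_mouth and handle_mid between 0.092 and 0.108 m and z of pot_mouth in the frame of station between 0.116 and 0.124 m and contact force between the fingers and lid below 0.1 N), for 0.3 s.
2. the filled pot is at the front and the carousel is held still by its handle (horizontal distance between lid_mid and pot_mouth below 0.005 m and z of lid_mid in the frame of pot_mouth between 0.009 and 0.0145 m and angle between each of lid_mid, pot_mouth's own z axis and vertical below 0.06 rad and horizontal distance between pot_mouth and handle_mid between 0.092 and 0.108 m and z of pot_mouth in the frame of station between 0.116 and 0.124 m and y of pot_mouth in the frame of station between -0.012 and 0.012 m and x of pot_mouth in the frame of station below -0.085 m and contact force between the fingers and turn_handle above 2 N and angular speed of carousel below 0.08 rad/s), for 0.3 s.
At the end, for the whole second after the job is handed in: Lid seated on the filled pot (centred to 5 mm, flange on the rim, level); that pot upright in its well at the front, within 12 mm sideways of the middle line of the spoon rest; the fingers grip the T-handle with more than 2 N; the carousel is at rest (all of step 2); the arm keeps its last pose, push and grip.
It fails at once if the carousel was turned (or the open pot carried) by more than about 45 mm before the lid was on (distance of pot_mouth from where it was at the start of the episode above 0.045 m and distance between lid_mid and pot_mouth above 0.03 m).
It fails at once if the carousel was spun faster than 3.5 rad/s (angular speed of carousel above 3.5 rad/s).
It fails at once if another pot or jar was tipped or taken out of its well (angle between any of closed_pot, jar, spice_jar's own z axis and vertical above 0.25 rad or height (world z) of any of closed_pot, jar, spice_jar above 0.042 m or horizontal distance between any of closed_pot, jar, spice_jar and handle_mid above 0.115 m).
It fails at once if the milk pitcher, white bottle, timer or teaspoon was knocked over or shifted by more than 40 mm (angle between any of pitcher, white_btl, timer, spoon's own z axis and vertical above 0.3 rad or distance of any of pitcher, white_btl, timer, spoon from where it was at the start of the episode above 0.04 m).
It also fails if it takes over 58 s, if anything falls off the work surface, if the arm or the gripper's body presses on something with over 40 N, if the wrist force passes 120 N, or if a joint passes its speed limit or range.

## Robot

A 7-joint arm with a two-finger parallel gripper is mounted at the origin on a cart in front of the work surface, level with it; the furniture and walls round the work are solid. World frame = base frame: x ahead of the robot, y to its left, z up, the work surface at z = 0. Lengths are in m, angles in rad, forces in N, time in s.
With the tool pointing down it reaches from about 0.4 to 0.925 m from the base axis. Payload 5.6 kg.
Tool frame: the origin (TCP) lies at the very end of the fingers, on their centre line; the grasp point (between the pads) lies 19 mm behind it; z points along the fingers, y is the line along which they close (so a half turn about z gives the same grasp; the last joint's range is limited). The gripper opens to 85 mm and grips with 20 to 120 N. Pads are 22 mm wide; open, the fingers measure 114 mm over their backs; the gripper's body (76 mm by 85 mm) begins 54 mm behind the grasp point. The pads swing forward as they close: fully open they stand 13 mm farther back than shut.
Start: joints at [-1.353, 0.468, -0.012, 1.603, 0.006, 1.071, -0.056], TCP at [0.168, 0.628, 0.231] pointing down, gripper open.
Joint ranges: [-2.53, 2.53], [-0.31, 2.02], [-1.57, 1.55], [0.28, 2.44], [-1.29, 4.43], [0.15, 1.84], [-2.92, 2.92]. Speed limits (rad/s): [2.57, 2.57, 3.14, 3.14, 3.14, 3.14, 3.14].

## Interface

Orientations are given as a unit quaternion [x, y, z, w].
In Python, from station import bot gives the robot as it stands. The module is installed in compiled form; this text tells all that it offers.
- The arm moves only by the shell command python3 -m jog 'ROWS' [OPENING] [FORCE]. ROWS is JSON, a list that holds one entry, the list of rows, each a list of 4 numbers: the shift along the world's x, y, z in m, then the turn about the world's z in rad. In form: [[[dx, dy, dz, yaw], ...]]. A call has 1 to 8 rows; each row is the pose to reach, as a shift and turn from the pose commanded when the call began; what a row does not reach only later rows make up. A row lasts 1/8 s, in which the tool goes at most 62.5 mm and 10.7 degrees, less where a joint would pass 70% of its speed; a pose out of reach is approached as far as the arm can. A call with a gripper value outside its range is refused whole. OPENING is the opening, from -1 (shut) to 1 (fully open), set as the call begins (- or left out, the last holds). The fingers move at their own pace and stop on an object; FORCE is the grip in N (left out, the last holds). Time passes only in rows, so rows that repeat a pose let the fingers close. It gives the time, the measured TCP pose, the force, the opening and the grip force at its end, in the units of the state.
- bot.state(): the state, without advancing time (a new reading comes with each control period).
- bot.grab_frame(name): name is "scene" or "top" or "wrist"; returns a dict with "frame" (420x560x3 uint8, blue, green, red), "z_map" (420x560 float32, m along the optical axis (not along the pixel's ray), 0 where there is no reading), "vertical_fov" (degrees; the focal length in pixels is half the picture's height over the tangent of half this angle, whatever the lens; pixels are square), "cx", "cy" (the principal point, pixels), "k1" (the pictures are not rectified: a ray, as slopes to the right and down, at radius r is drawn at 1 + k1 r^2 times it, then the intrinsics apply), "origin" and "orientation" of the camera in the world. Camera axes: x right, y down, z forward; pixel columns grow to the right and rows downward; lengths in m; the calibration is good to about 2 mm. A picture is of the moment at which its call begins.
- bot.sign_off(): hands the job in; it is judged then, once.
The state is a dict: "t": time; "joint_pos": joint angles; "qd": joint speeds; "joint_torque": joint torques, N m; "tool_pos": TCP position; "tool_rot": TCP orientation; "wrist_force": force on the tool from outside, world axes, zero at the start; "moment": the same for the moment, N m; "grip_width": finger opening in m; "grip_force": force on a finger pad.
Only numpy, scipy, OpenCV 4.12 (cv2) and the standard library are available. Lean on these libraries where they do the work, as an engineer would, in place of code of your own. Each camera call takes 0.05 s, during which the arm holds its last target. There are 200 camera calls.

## Working session

There is one attempt and no reset: what is moved stays moved. The work goes in short steps, Python scripts to look and compute and a shell command to move; the robot and the scene stay as the last step left them, time stands still between calls to the robot, and variables do not carry over. Pictures are saved under pics/ and viewed, at most 10 in all, crops included, and the job is handed in when it is done.

```bash
mkdir -p pics; cat > h.py <<'E'
import numpy as np, cv2, pickle
from station import bot
from scipy.spatial.transform import Rotation as R
def grab(n,save=None):
    f=bot.grab_frame(n)
    if save: cv2.imwrite('pics/'+save+'.png',f['frame']); 
    return f
def cloud(f):
    h,w=f['z_map'].shape; F=h/2/np.tan(np.radians(f['vertical_fov'])/2)
    K=np.array([[F,0,f['cx']],[0,F,f['cy']],[0,0,1.]])
    g=np.stack(np.meshgrid(np.arange(w),np.arange(h)),-1).reshape(-1,1,2).astype(float)
    s=cv2.undistortPoints(g,K,np.array([f['k1'],0,0,0.])).reshape(h,w,2)
    z=f['z_map'][...,None]
    return R.from_quat(f['orientation']).apply(np.concatenate([s*z,z],-1).reshape(-1,3)).reshape(h,w,3)+f['origin']
def circ(p):  # least squares circle
    A=np.c_[2*p,np.ones(len(p))]; c=np.linalg.lstsq(A,(p**2).sum(1),rcond=None)[0]
    return c[:2],np.sqrt(c[2]+c[:2]@c[:2])
E
python3 - <<'E'
from h import *
for n in('scene','top'):
    f=grab(n,n+'0'); P=cloud(f); np.save(n+'0.npy',P); print(n,f['origin'],f['k1'],f['vertical_fov'])
s=bot.state(); print(s['t'],s['tool_pos'],s['tool_rot'],s['grip_width'])
E
```

```text
scene [-0.26153758 -0.74984195  1.05685312] -0.1341575315589763 45.163073622147884
top [0.36774294 0.01340644 1.39480322] -0.09535303778112848 53.745318534339546
0.1 [0.16753096 0.62751009 0.23040532] [ 1.30061398e-01  9.91505601e-01 -8.20776187e-04 -4.29827021e-05] 0.08550791576777553
```

View pics/scene0.png

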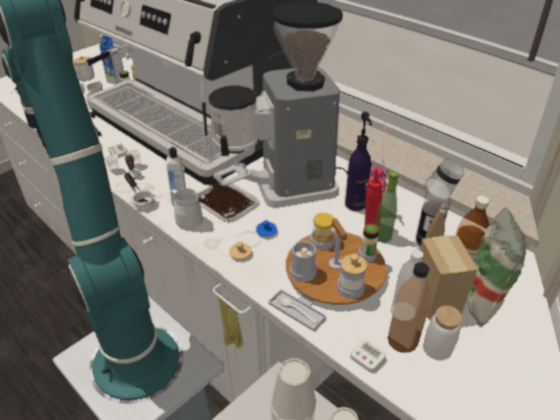

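View pics/top0.png

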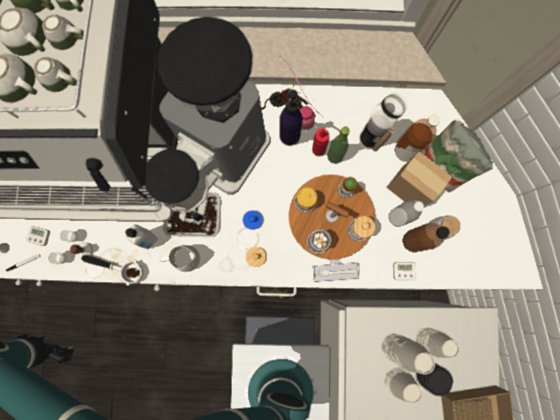

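The scene shows the wooden lid at top (256,257), with its blue look-alike at (253,219). The open pot is at (319,241), the jar at (307,198), the spice jar at (350,186) and the closed pot at (363,227). The handle is at about (340,209) and the spoon rest at (336,272).

```bash
python3 - <<'E'
from h import *
P=np.load('top0.npy'); S=np.load('scene0.npy')
I=cv2.imread('pics/top0.png')
def sel(P,px,r,z0,z1):
    h,w=P.shape[:2]; v,u=np.mgrid[:h,:w]
    m=(np.hypot(u-px[0],v-px[1])<r)&(P[...,2]>z0)&(P[...,2]<z1); return P[m]
def mm(n,q): print(n,len(q),'mid',np.round((q[:,:2].min(0)+q[:,:2].max(0))/2,4),'mean',np.round(q.mean(0),4),'ext',np.round(np.ptp(q[:,:2],axis=0),3))
for nm,A,l,o,hd in(('top',P,(256,257),(319,241),(340,209)),('scene',S,(241,250),(303,262),(340,240))):
    mm(nm+' lid flange+',sel(A,l,16,.010,.06)); mm('knob',sel(A,l,16,.034,.06))
    mm('rim',sel(A,o,22,.113,.126))
    q=sel(A,hd,40,.160,.19); mm('bar',q)
    e,V=np.linalg.eigh(np.cov(q[:,:2].T)); print('bar yaw',np.degrees(np.arctan2(V[1,1],V[0,1])),np.sqrt(e*12),np.median(q[:,2]))
    q=A[(A[...,2]>.024)&(A[...,2]<.034)&(A[...,0]>.35)&(A[...,0]<.75)&(abs(A[...,1]+.12)<.25)]; mm('deck',q)
mm('lid blue',sel(P,(253,219),14,.034,.06))
for n,px in(('jar',(307,198)),('spice',(350,186)),('closed',(363,227))): mm(n,sel(P,px,18,.07,.16))
q=sel(P,(336,272),30,.006,.02); mm('rest',q)
c,s,a=cv2.minAreaRect((q[:,:2]*1000).astype(np.float32)); print(c,s,a)
E
```

```text
top lid flange+ 326 mid [0.4362 0.0913] mean [0.4361 0.091  0.02  ] ext [0.064 0.067]
knob 33 mid [0.4364 0.0914] mean [0.4358 0.0907 0.0448] ext [0.02  0.017]
rim 72 mid [ 0.4872 -0.1137] mean [ 0.488  -0.1148  0.1199] ext [0.06  0.063]
bar 152 mid [ 0.5757 -0.1591] mean [ 0.5752 -0.1589  0.1733] ext [0.041 0.067]
bar yaw 63.43175188815376 [0.01836045 0.07123279] 0.1735653480563666
deck 3342 mid [ 0.5751 -0.1197] mean [ 0.5758 -0.1566  0.0304] ext [0.345 0.498]
scene lid flange+ 294 mid [0.4378 0.089 ] mean [0.4338 0.0863 0.0219] ext [0.066 0.069]
knob 43 mid [0.4363 0.0909] mean [0.4369 0.0874 0.0429] ext [0.017 0.022]
rim 151 mid [ 0.4885 -0.1134] mean [ 0.4879 -0.1139  0.1186] ext [0.067 0.064]
bar 172 mid [ 0.5734 -0.1598] mean [ 0.5712 -0.163   0.1717] ext [0.046 0.07 ]
bar yaw 64.30506614219746 [0.01743033 0.07555547] 0.1731243100388405
deck 2760 mid [ 0.5888 -0.1201] mean [ 0.556  -0.1816  0.0308] ext [0.321 0.497]
lid blue 32 mid [0.5591 0.1048] mean [0.5589 0.1047 0.0452] ext [0.017 0.016]
jar 353 mid [ 0.622  -0.0705] mean [ 0.6194 -0.0697  0.1151] ext [0.062 0.062]
spice 223 mid [ 0.6649 -0.2052] mean [ 0.6608 -0.2026  0.1256] ext [0.045 0.043]
closed 430 mid [ 0.5301 -0.2477] mean [ 0.5281 -0.2453  0.1251] ext [0.067 0.066]
rest 459 mid [ 0.3908 -0.1777] mean [ 0.3937 -0.1774  0.0101] ext [0.102 0.19 ]
(388.5525817871094, -176.47451782226562) (95.55133056640625, 186.96548461914062) 5.205142021179199
```

```bash
python3 -m jog '[[[0.025,-0.05,0,-0.1],[0.05,-0.1,0,-0.25],[0.077,-0.154,0,-0.4],[0.104,-0.208,0,-0.55],[0.131,-0.262,0,-0.7],[0.158,-0.316,0,-0.85],[0.185,-0.37,0,-1.0],[0.212,-0.424,0,-1.1]]]' 0.2 30
python3 -m jog '[[[0.024,-0.05,-0.02,0],[0.045,-0.09,-0.05,0],[0.057,-0.1125,-0.08,0],[0.057,-0.1125,-0.08,0],[0.057,-0.1125,-0.08,0]]]'
python3 - <<'E'
from h import *
f=grab('wrist','w1'); P=cloud(f)
for n,F in(('w',f),('t',grab('top'))):
    A=cloud(F); m=(np.hypot(A[...,0]-.4365,A[...,1]-.091)<.045)
    for a,b in((.037,.05),(.011,.02)):
        q=A[m&(A[...,2]>a)&(A[...,2]<b)]
        if len(q)>5:
            c,r=cv2.minEnclosingCircle((q[:,:2]*1000).astype(np.float32)); print(n,a,len(q),c,r,np.median(q[:,2]))
s=bot.state(); print(s['t'],s['tool_pos'],s['tool_rot'],s['grip_width'])
E
```

```text
t: 1.1
tool_pos: [0.3801, 0.2022, 0.2313]
tool_rot: [0.63, 0.776, 0.0, -0.0]
wrist_force: [1.6, 0.2, -0.2]
grip_width: 0.051
grip_force: 0.0
t: 1.72
tool_pos: [0.4365, 0.0923, 0.1516]
tool_rot: [0.629, 0.778, 0.0, -0.0]
wrist_force: [0.2, 0.1, 0.8]
grip_width: 0.0515
grip_force: 0.0
w 0.037 651 (437.1737060546875, 92.88385009765625) 10.562384605407715 0.04200188461126447
w 0.011 4846 (437.2724914550781, 92.70589447021484) 33.89790344238281 0.014597398159624353
1.825 [0.43685878 0.09288688 0.15211866] [6.28311889e-01 7.77961054e-01 8.65061896e-04 1.40774954e-04] 0.05144245042135646
```

View pics/w1.png

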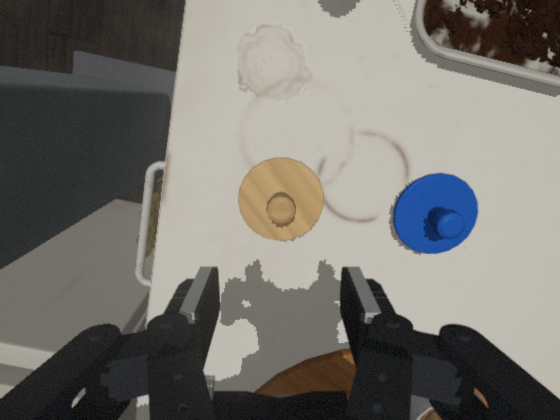

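The wrist view shows the wooden lid centred at (281,200), between the fingers' line, and the blue one at (436,213), well to the right. The tool is within 1 mm of the lid axis, so I'm going down.

```bash
python3 -m jog '[[[0,0,-0.04,0],[0,0,-0.08,0],[0,0,-0.11,0],[0,0,-0.125,0],[0,0,-0.13,0],[0,0,-0.13,0],[0,0,-0.13,0]]]'
```

```text
t: 2.7
tool_pos: [0.4374, 0.0918, 0.0222]
tool_rot: [0.629, 0.777, 0.001, 0.0]
wrist_force: [-0.1, 0.8, 0.2]
grip_width: 0.0513
grip_force: 0.0
```

```bash
python3 -m jog '[[[0,0,-0.003,0],[0,0,-0.003,0],[0,0,-0.003,0],[0,0,-0.003,0],[0,0,-0.003,0],[0,0,-0.003,0],[0,0,-0.003,0],[0,0,-0.003,0]]]' -1 30
python3 -m jog '[[[0,0,0.02,0],[0,0,0.06,0],[0,0,0.11,0],[0,0,0.15,0],[0,0,0.18,0],[0,0,0.18,0],[0,0,0.18,0]]]'
python3 - <<'E'
from h import *
f=grab('wrist','w2'); A=cloud(f); s=bot.state(); t=np.array(s['tool_pos']); print(s['t'],t,s['tool_rot'],s['grip_width'])
m=np.hypot(A[...,0]-t[0],A[...,1]-t[1])<.05
B=A[m]; h=B[:,2]-t[2]; print(np.histogram(h[abs(h)<.06],24))
E
```

```text
t: 3.7
tool_pos: [0.4369, 0.0916, 0.0184]
tool_rot: [0.629, 0.777, 0.0, 0.0]
wrist_force: [1.2, -0.1, 4.3]
grip_width: 0.0196
grip_force: 29.4
t: 4.58
tool_pos: [0.4357, 0.0913, 0.1972]
tool_rot: [0.629, 0.777, -0.001, -0.001]
wrist_force: [-0.4, 0.3, -0.3]
grip_width: 0.0199
grip_force: 29.6
4.625 [0.43553985 0.09122537 0.196952  ] [ 6.29081190e-01  7.77338352e-01 -1.26619819e-03 -5.82824993e-04] 0.01947977564333587
(array([ 155, 7600, 1539,  130,  185,  257,  268,  322,  428,  520,  717,
       2163,  384,  325,  274,  860,  258,  504, 1042, 1109, 1415, 2766,
       4486, 2002]), array([-8.63143157e-03, -5.77178946e-03, -2.91214735e-03, -5.25052434e-05,
        2.80713687e-03,  5.66677898e-03,  8.52642109e-03,  1.13860632e-02,
        1.42457053e-02,  1.71053474e-02,  1.99649895e-02,  2.28246316e-02,
        2.56842738e-02,  2.85439159e-02,  3.14035580e-02,  3.42632001e-02,
        3.71228422e-02,  3.99824843e-02,  4.28421264e-02,  4.57017685e-02,
        4.85614106e-02,  5.14210527e-02,  5.42806949e-02,  5.71403370e-02,
        5.99999791e-02]))
```

View pics/w2.png

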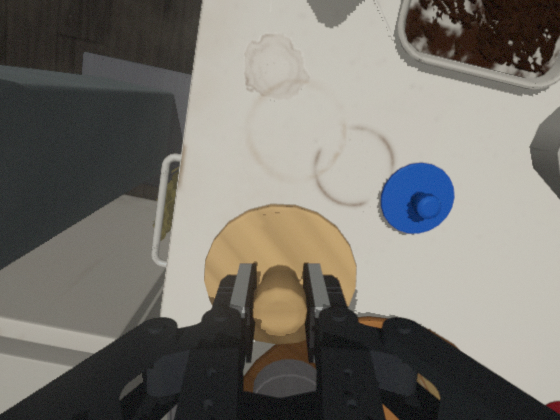

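The lid is held level on the fingers' axis, flange centred at about (281,270). I'll carry it over the pot next.

```bash
python3 -m jog '[[[0.006,-0.025,0,0],[0.016,-0.063,0,0],[0.026,-0.1,0,0],[0.036,-0.14,0,0],[0.046,-0.18,0,0],[0.052,-0.2,0,0],[0.0525,-0.205,0,0],[0.0525,-0.205,0,0]]]'
python3 - <<'E'
from h import *
for n in('wrist','top','scene'):
    f=grab(n,'a_'+n); A=cloud(f); s=bot.state(); t=np.array(s['tool_pos']); print(n,s['t'],t)
    d=np.hypot(A[...,0]-t[0],A[...,1]-t[1]); m=d<.06
    q=A[(d<.045)&(A[...,2]<t[2]+.001)&(A[...,2]>t[2]-.012)]
    if len(q)>20:
        c,r=cv2.minEnclosingCircle((q[:,:2]*1000).astype(np.float32)); C=np.linalg.lstsq(np.c_[q[:,:2]-t[:2],np.ones(len(q))],q[:,2],rcond=None)[0]
        print(' lid',len(q),np.round(c,1),r,'tilt',C)
    q=A[m&(A[...,2]<.123)&(A[...,2]>.114)]
    if len(q)>20: print(' rim',len(q),np.round(cv2.minEnclosingCircle((q[:,:2]*1000).astype(np.float32)),1) if 0 else cv2.minEnclosingCircle((q[:,:2]*1000).astype(np.float32)), circ(q[:,:2]))
E
```

```text
t: 5.62
tool_pos: [0.4884, -0.113, 0.1973]
tool_rot: [0.629, 0.777, -0.001, -0.001]
wrist_force: [-0.6, 1.5, -0.8]
grip_width: 0.0198
grip_force: 29.6
wrist 5.675 [ 0.48855633 -0.11248842  0.19750717]
 lid 9352 [ 488.3 -112.3] 34.08622741699219 tilt [ 0.00919076 -0.00685332  0.1935813 ]
 rim 742 ((487.2178649902344, -108.559814453125), 31.271455764770508) (array([ 0.48800125, -0.11165984]), np.float64(0.02988712069023154))
top 5.725 [ 0.48873669 -0.1122497   0.19775065]
scene 5.775 [ 0.48887977 -0.11222933  0.19795373]
 lid 219 [ 487.5 -112.1] 35.74796676635742 tilt [0.01092194 0.01335618 0.1964123 ]
 rim 117 ((486.75537109375, -113.3085708618164), 33.45157241821289) (array([ 0.48706975, -0.11321025]), np.float64(0.030483108463484888))
```

View pics/a_wrist.png

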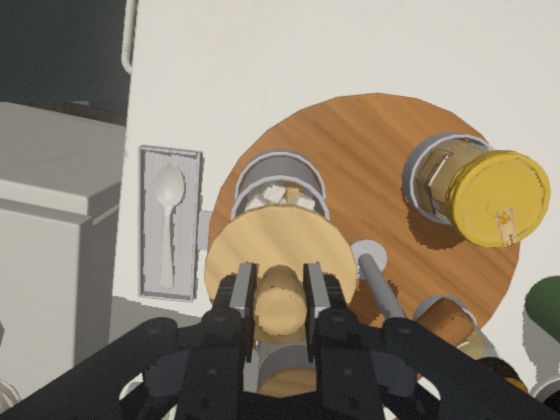

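The lid at (281,265) lines up with the pot mouth behind it at (281,205), with the sugar cubes visible and the handle clear. The spoon rest is at (170,222). All three cameras agree within about 1 mm, so I'm lowering it.

```bash
python3 -m jog '[[[-0.0007,0,-0.02,0],[-0.0007,0,-0.04,0],[-0.0007,0,-0.052,0],[-0.0007,0,-0.058,0],[-0.0007,0,-0.061,0],[-0.0007,0,-0.063,0],[-0.0007,0,-0.065,0],[-0.0007,0,-0.065,0]]]'
```

```text
t: 6.78
tool_pos: [0.4885, -0.1135, 0.1334]
tool_rot: [0.629, 0.777, 0.0, 0.0]
wrist_force: [-0.9, 0.3, -0.7]
grip_width: 0.0198
grip_force: 29.6
```

```bash
python3 -m jog '[[[0,0,-0.001,0],[0,0,-0.002,0],[0,0,-0.003,0],[0,0,-0.003,0],[0,0,-0.003,0]]]'
```

```text
t: 7.4
tool_pos: [0.4884, -0.1135, 0.1303]
tool_rot: [0.629, 0.777, -0.0, 0.0]
wrist_force: [-0.3, 0.3, -0.9]
grip_width: 0.0202
grip_force: 29.6
```

```bash
python3 -m jog '[[[0,0,-0.001,0],[0,0,-0.002,0],[0,0,-0.003,0],[0,0,-0.003,0]]]'
```

```text
t: 7.9
tool_pos: [0.4888, -0.1135, 0.1283]
tool_rot: [0.629, 0.777, 0.001, -0.0]
wrist_force: [-2.9, 0.9, 10.8]
grip_width: 0.0198
grip_force: 30.5
```

```bash
python3 -m jog '[[[0,0,0.0025,0],[0,0,0.0025,0],[0,0,0.0025,0],[0,0,0.0025,0],[0,0,0.0025,0],[0,0,0.0025,0],[0,0,0.0025,0]]]' 0.1
python3 -m jog '[[[0,0,0.02,0],[0,0,0.05,0],[0,0,0.09,0],[0,0,0.12,0],[0.02,0.0,0.12,-0.17],[0.02,0,0.12,-0.34],[0.02,0,0.12,-0.34]]]'
python3 - <<'E'
from h import *
for n in('wrist','top','scene'):
    f=grab(n,'b_'+n); A=cloud(f); np.save('b_'+n+'.npy',A)
    s=bot.state(); t=np.array(s['tool_pos']); print(n,s['t'],t,s['grip_width'])
    d=np.hypot(A[...,0]-.4882,A[...,1]+.113)
    q=A[(d<.045)&(A[...,2]<.132)&(A[...,2]>.118)]
    if len(q)>20:
        C=np.linalg.lstsq(np.c_[q[:,:2]-[.488,-.113],np.ones(len(q))],q[:,2],rcond=None)[0]
        print(' flange',len(q),cv2.minEnclosingCircle((q[:,:2]*1000).astype(np.float32)),'tilt',C)
    q=A[(d<.03)&(A[...,2]<.162)&(A[...,2]>.145)]
    if len(q)>5: print(' knob',len(q),cv2.minEnclosingCircle((q[:,:2]*1000).astype(np.float32)),np.median(q[:,2]))
    q=A[(np.hypot(A[...,0]-.575,A[...,1]+.159)<.05)&(A[...,2]<.182)&(A[...,2]>.165)]
    if len(q)>20: print(' bar',len(q),cv2.minAreaRect((q[:,:2]*1000).astype(np.float32)))
    q=A[(np.hypot(A[...,0]-.39,A[...,1]+.177)<.09)&(A[...,2]<.018)&(A[...,2]>.008)]
    if len(q)>20: print(' rest',len(q),cv2.minAreaRect((q[:,:2]*1000).astype(np.float32)))
E
```

```text
t: 8.78
tool_pos: [0.4884, -0.1135, 0.1298]
tool_rot: [0.629, 0.777, -0.0, 0.0]
wrist_force: [-0.0, -0.6, -0.7]
grip_width: 0.0471
grip_force: 0.0
t: 9.65
tool_pos: [0.5084, -0.1135, 0.2497]
tool_rot: [0.751, 0.66, -0.0, 0.0]
wrist_force: [0.8, -1.0, -0.6]
grip_width: 0.0472
grip_force: 0.0
wrist 9.7 [ 0.50826233 -0.1134086   0.24964446] 0.04702871812923474
 flange 5202 ((488.8618469238281, -112.70460510253906), 34.073707580566406) tilt [-0.00272248 -0.00155054  0.1246443 ]
 knob 734 ((488.7054138183594, -112.46286010742188), 10.638506889343262) 0.15208456258902503
 bar 1975 ((579.6953125, -151.17227172851562), (58.50065612792969, 16.783397674560547), 63.808746337890625)
 rest 1396 ((391.9484558105469, -174.65646362304688), (56.60935974121094, 150.24002075195312), 5.5427565574646)
top 9.75 [ 0.50822357 -0.11340514  0.24964605] 0.04719816427894133
 rest 72 ((389.6363525390625, -234.8287353515625), (42.92581558227539, 71.8931655883789), 84.62864685058594)
scene 9.8 [ 0.50823445 -0.11343816  0.24969576] 0.04692329711126155
 flange 325 ((487.47357177734375, -113.57825469970703), 34.971458435058594) tilt [0.03777276 0.02832639 0.12753615]
 knob 52 ((488.7791442871094, -113.24739074707031), 11.216419219970703) 0.1534927763104073
 bar 149 ((574.9840698242188, -158.994873046875), (78.85749816894531, 18.393739700317383), 62.96843719482422)
 rest 437 ((401.5531005859375, -176.3042755126953), (84.45100402832031, 155.08998107910156), 6.703171253204346)
```

View pics/b_wrist.png

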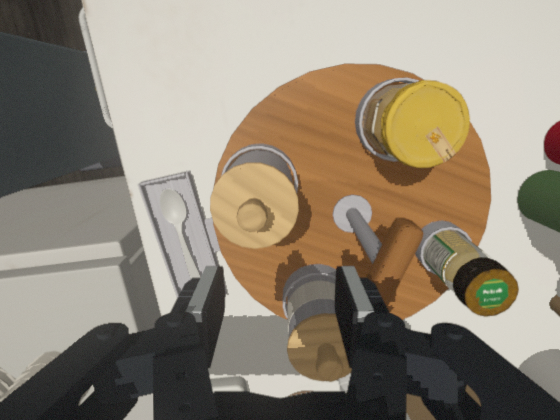

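The lid is seated: its flange at (255,205) is level, with the underside at rim height and centred to within 1 mm. The rest's axis gives a station yaw of 5.5°. The bar is at 63.5°, so the turn needed is +32° (0.56 rad). Handle grasp next.

```bash
python3 -m jog '[[[0.03,-0.02,0,-0.16],[0.06,-0.04,0,-0.333],[0.067,-0.045,-0.01,-0.333],[0.067,-0.045,-0.05,-0.333],[0.067,-0.045,-0.085,-0.333],[0.067,-0.045,-0.1,-0.333],[0.067,-0.045,-0.108,-0.333],[0.067,-0.045,-0.108,-0.333]]]'
```

```text
t: 10.8
tool_pos: [0.5756, -0.1585, 0.1422]
tool_rot: [0.85, 0.526, 0.0, 0.0]
wrist_force: [0.9, -0.8, 0.1]
grip_width: 0.047
grip_force: 0.0
```

```bash
python3 -m jog '[[[0,0,0,0],[0,0,0,0],[0,0,0,0],[0,0,0,0],[0,0,0,0],[0,0,0,0],[0,0,0,0]]]' -1 40
```

```text
t: 11.68
tool_pos: [0.5774, -0.1593, 0.1432]
tool_rot: [0.85, 0.526, 0.001, 0.002]
wrist_force: [5.2, -2.4, 0.2]
grip_width: 0.0179
grip_force: 40.9
```

The grip is on at width 17.9 mm. I'm turning slowly and taking out the 2 mm centring offset.

```bash
python3 -m jog '[[[0.001,-0.0005,0,0.02],[0.002,-0.001,0,0.05],[0.002,-0.001,0,0.09],[0.002,-0.001,0,0.13],[0.002,-0.001,0,0.17],[0.002,-0.001,0,0.21],[0.002,-0.001,0,0.25],[0.002,-0.001,0,0.28]]]'
python3 -m jog '[[[0,0,0,0.03],[0,0,0,0.07],[0,0,0,0.11],[0,0,0,0.15],[0,0,0,0.19],[0,0,0,0.23],[0,0,0,0.26],[0,0,0,0.28]]]'
python3 -m jog '[[[0,0,0,0],[0,0,0,0],[0,0,0,0],[0,0,0,0]]]'
python3 - <<'E'
from h import *
for n in('scene','wrist','top'):
    f=grab(n,'c_'+n); A=cloud(f); np.save('c_'+n+'.npy',A)
    d=np.hypot(A[...,0]-.477,A[...,1]+.168)
    for nm,a,b,r in(('flange',.118,.132,.045),('knob',.146,.162,.03)):
        q=A[(d<r)&(A[...,2]<b)&(A[...,2]>a)]
        if len(q)>5: print(n,nm,len(q),cv2.minEnclosingCircle((q[:,:2]*1000).astype(np.float32)),np.median(q[:,2]))
E
```

```text
t: 12.68
tool_pos: [0.5773, -0.1592, 0.1432]
tool_rot: [0.768, 0.64, 0.0, -0.0]
wrist_force: [-2.5, 1.4, 8.8]
grip_width: 0.0173
grip_force: 42.0
t: 13.68
tool_pos: [0.5774, -0.1592, 0.1432]
tool_rot: [0.671, 0.741, 0.0, -0.0]
wrist_force: [-2.1, 2.0, 8.3]
grip_width: 0.0173
grip_force: 42.0
t: 14.18
tool_pos: [0.5773, -0.1592, 0.1431]
tool_rot: [0.672, 0.741, 0.0, -0.0]
wrist_force: [-2.9, -0.1, 8.0]
grip_width: 0.0175
grip_force: 42.0
scene flange 350 ((476.63385009765625, -169.2328338623047), 36.1903076171875) 0.12728617502905737
scene knob 54 ((477.3233337402344, -169.99644470214844), 11.60715389251709) 0.15417058385767984
wrist flange 11632 ((478.18524169921875, -167.74473571777344), 34.208805084228516) 0.12471310776784998
wrist knob 2091 ((478.51092529296875, -167.91734313964844), 11.312597274780273) 0.1519673600793751
```

View pics/c_scene.png

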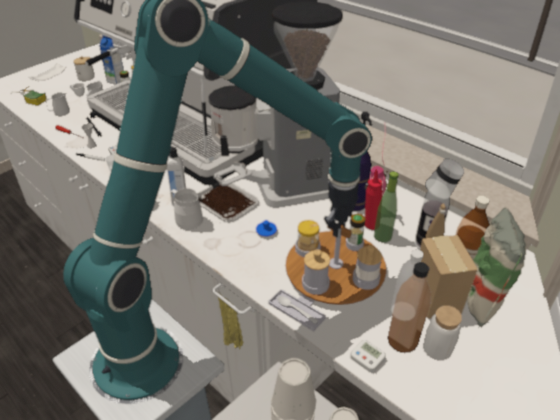

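View pics/c_wrist.png

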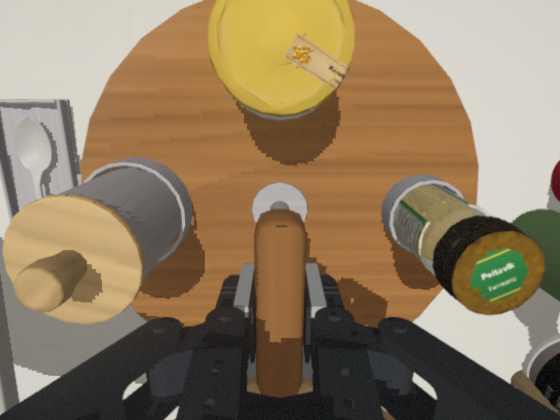

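The pot with its lid on stands in front of the spoon rest (scene (316,272)), and the fingers hold the bar (wrist (281,300)). The sideways offset is about 1–2 mm, inside the 12 mm limit. The carousel is at rest and the bystanders haven't moved, so I'm handing in.

```bash
python3 -m jog '[[[0,0,0,0],[0,0,0,0],[0,0,0,0],[0,0,0,0]]]'; python3 -c "
from station import bot; print(bot.sign_off())"
```

```text
t: 14.82
tool_pos: [0.5774, -0.1593, 0.1432]
tool_rot: [0.672, 0.741, 0.0, -0.0]
wrist_force: [-2.0, 2.1, 9.6]
grip_width: 0.0177
grip_force: 42.0
the job is handed in; nothing more can be done
None
```

I handed the job in at 14.8 s (no verdict came back): the lid is seated on the filled pot, the pot stands at the front about 1–2 mm off the spoon rest's middle line, and the gripper is holding the T-handle still at about 42 N.

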